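# Release the rinsed nozzle from its quick coupling and rack it

### The job

The filling nozzle has been rinsed: unlock it by pushing the sprung sleeve of the quick coupling down until the nozzle springs up, pull the nozzle straight out so that the sleeve snaps back up, and stand the nozzle upright, pushed fully home, in the free hole of the drying rack. Use gentle force throughout: do not ram the sleeve against its stop, do not tug at a nozzle that is still locked, do not jam it into the rack, and leave the spare nozzle and everything else where it is.

Things in the scene. Friction and masses are not known exactly. Their poses are not given: they have to be found in the camera images.
- rinse_block: Steel block, 110 x 110 x 60 mm, fixed to the table, origin at the centre of its underside, z up, brass stub on its +y side. On its top stands an upright quick coupling about the block's z axis, with a sprung sleeve. Inside, two jaws along the block's x axis hook over the nozzle's foot, and a spring plunger pushes the nozzle up.
- sleeve (a joint): How far the sleeve is pushed down (m): 0 fully up, 0.009 at its hard stop; spring 6 N rising to 10 N. The jaws let go only near the stop; then the nozzle springs up about 7 mm within 0.5 s. Let go now, the sleeve stays 7 to 8 mm down, its jaws rubbing on the nozzle's foot, until the nozzle is pulled out (about 5 to 15 N), then it snaps to 0. Over 25 N on it is too much.
- nozzle_grip (a point): Mid-grip of the steel nozzle, on its axis; z to its tip. Round, 66 mm long, 0.1 to 0.2 kg. From the foot up: shank 20 mm across, 42 mm long (foot chamfered, groove 8 to 18 mm up), collar 27 mm across, 4 mm thick, grip 22 mm across, 14 mm long, tip 12 mm across. This point is 53 mm above the foot, 11 above the collar's underside, 13 below the tip. Locked: 53 mm above coupling_seat.
- coupling_seat (a point): Point on the coupling's axis, fixed in the block 66 mm above the table, where the nozzle's foot is when locked; z up. The sleeve's top is a flat ring (flange) 68 mm across with a 30 mm hole for the nozzle; press it down beside the nozzle, say with two fingertips 40 mm apart. It is screwed on, not always alike: its top is 33 to 45 mm above this point at rest, so find it by touch.
- rack: White plastic drying rack, a block 75 (x) x 135 (y) x 40 (z) mm fixed to the table, origin at the centre of its underside, z up. Two upright blind holes, 21.6 mm across and 28 mm deep, 2 mm chamfer at the mouth, 66 mm apart along its y axis: one is free, the other holds a spare nozzle.
- free_hole (a point): Centre of the mouth of the free hole, in the rack's top face (40 mm above the table), on its +y side. The hole is shallower than the shank is long: a nozzle that is fully home stands with its foot on the hole's bottom, its collar 14 mm clear of this face and its grip point 25 mm above this point. z up.
- spare_grip (a point): The same point on the identical spare nozzle that stands in the rack's other hole; leave it there.
There are look-alikes about, which are no part of the job. Leave any blue, orange or pink look-alike of the rinse_block alone.

How it is judged:
By the outcome, as a careful person would: the job done as asked, in the order asked, and still so for the second after the job is handed in, with the robot touching nothing.
It also fails if it takes over 61 s, if anything falls off the work surface, if the arm or the gripper's body presses on something with over 40 N, if the wrist force passes 120 N, or if a joint passes its speed limit or range.

### The arm

A 7-joint arm with a two-finger parallel gripper is mounted at the origin on the work surface. World frame = base frame: x ahead of the robot, y to its left, z up, the work surface at z = 0. Lengths are in mm, angles in rad, forces in N, time in s.
With the tool pointing down it reaches from about 350 to 900 mm from the base axis. Payload 7.2 kg.
Tool frame: the origin (TCP) lies at the very end of the fingers, on their centre line; the grasp point (between the pads) lies r.hold_point_z behind it (r.hold_point_z is the distance from the TCP to the grasp point, in mm); z points along the fingers, y is the direction in which the jaws open and shut (so a half turn about z gives the same grasp; the last joint's range is limited). The gripper opens to 85 mm and grips with 20 to 120 N. Pads are 22 mm wide; open, the fingers measure 114 mm over their backs; the gripper's body (76 mm by 85 mm) begins 54 mm behind the grasp point. The pads swing forward as they close: fully open they stand 13 mm farther back than shut.
Start: joints at [-1.306, 0.411, -0.013, 1.596, 0.006, 1.134, -0.082], TCP at [204.191, 590.707, 231.297] pointing down, gripper open.
Joint ranges: [-2.95, 2.95], [-0.29, 1.99], [-1.47, 1.44], [0.14, 2.54], [-1.03, 4.17], [0.13, 1.85], [-2.86, 2.86]. Speed limits (rad/s): [2.39, 2.39, 3.01, 3.01, 3.14, 3.14, 3.14].

### API

Orientations are given as [roll, pitch, yaw] about the fixed x, y, z axes, in that order (R = Rz(yaw) Ry(pitch) Rx(roll)).
In Python, from bench import r gives the robot as it stands.
- The arm moves only by the tool drive_tool, never from a script. Its argument "motion" is a list of rows, each a list of 6 numbers: the shift along the tool's x, y, z in cm, then the turn, a rotation vector about the tool's x, y, z in degrees. A call has 1 to 10 rows; each row shifts and turns the pose as measured when the row begins, along the tool's axes as they then stand; what a row does not reach is not made up. A row lasts 1/12 s, in which the tool goes at most 41.7 mm and 7.16 degrees, less where a joint would pass 70% of its speed; a pose out of reach is approached as far as the arm can. A call with a gripper value outside its range is refused whole. "fingers" is the closure, from 0 (fully open) to 1 (shut), set as the call begins (left out, the last holds). The fingers move at their own pace and stop on an object; "squeeze" is the grip in N (left out, the last holds). Time passes only in rows, so rows that do not move let the fingers close. It gives the time, the measured TCP pose, the force and the opening at its end, in the units of the state.
- r.observe(): the state, without advancing time (a new reading comes with each control period).
- r.read_camera(name): name is "scene" or "side" or "wrist"; returns a dict with "frame" (420x560x3 uint8, blue, green, red), "vertical_fov" (degrees; the focal length in pixels is half the picture's height over the tangent of half this angle, whatever the lens; pixels are square), "cx", "cy" (the principal point, pixels), "extrinsics" (4x4, takes a point from camera to world coordinates); the wrist camera has in their place "T_tool_cam" (4x4, takes a point from camera to tool coordinates, whose origin is the TCP and whose axes are the flange's). Camera axes: x right, y down, z forward; pixel columns grow to the right and rows downward; lengths in mm; the calibration is good to about 2 mm. A picture is of the moment at which its call begins: read the wrist's pose just before it. There is no depth.
- r.hand_in(): hands the job in, once; it reports no verdict.
The state is a dict: "clock": time; "joint_positions": joint angles; "joint_vel": joint speeds; "joint_torque": joint torques, N m; "tcp_pos": TCP position; "orientation": TCP orientation; "force": force on the tool from outside, world axes, zero at the start; "moment": the same for the moment, N m; "width": opening from 0.0 (shut) to 1.0 (fully open).
Only numpy, scipy, OpenCV 4.12 (cv2) and the standard library are available. Lean on these libraries where they do the work, as an engineer would, in place of code of your own. Each camera call takes 0.05 s, during which the arm holds its last target.

## Working session

There is one attempt and no reset: what is moved stays moved. The work goes in short steps, Python scripts to look and compute and a tool call to move; the robot and the scene stay as the last step left them, time stands still between calls to the robot, and variables do not carry over. Pictures are saved under pics/ and viewed, and the job is handed in when it is done.

Besides the shell and the picture viewer there is one more tool, called after ">>>" by a JSON object that holds its "name" and its "arguments", one argument or row to a line. drive_tool: Moves the arm, as the interface text tells. Its arguments: {"type":"object","properties":{"motion":{"type":"array"},"fingers":{"type":"number"},"squeeze":{"type":"number"}},"required":["motion"]}

```bash
ls; mkdir -p pics
cat > h.py <<'E'
import numpy as np,cv2
from bench import r
from scipy.spatial.transform import Rotation as R
def tool():
    o=r.observe(); T=np.eye(4); T[:3,:3]=R.from_euler('xyz',o['orientation']).as_matrix(); T[:3,3]=o['tcp_pos']; return T
def cam(name,fn=None):
    T=tool(); c=r.read_camera(name)
    E=np.array(c['extrinsics']) if 'extrinsics' in c else T@np.array(c['T_tool_cam'])
    f=210/np.tan(np.radians(c['vertical_fov'])/2)
    if fn: cv2.imwrite('pics/'+fn,c['frame'])
    return dict(img=c['frame'],E=E,f=f,cx=c['cx'],cy=c['cy'])
def ray(c,u,v):
    d=c['E'][:3,:3]@np.array([(u-c['cx'])/c['f'],(v-c['cy'])/c['f'],1]); return c['E'][:3,3],d/np.linalg.norm(d)
def onz(c,u,v,z):
    o,d=ray(c,u,v); return o+d*(z-o[2])/d[2]
def proj(c,p):
    q=np.linalg.inv(c['E'])@np.append(p,1); return q[0]/q[2]*c['f']+c['cx'],q[1]/q[2]*c['f']+c['cy']
def tri(l):
    A=0;b=0
    for c,u,v in l:
        o,d=ray(c,u,v);P=np.eye(3)-np.outer(d,d);A=A+P;b=b+P@o
    return np.linalg.solve(A,b)
E
python3 - <<'E'
from h import *
import pickle
o=r.observe();print({k:np.round(v,3) for k,v in o.items()},r.hold_point_z)
d={}
for n in('scene','side','wrist'):
    c=cam(n,n+'0.png');d[n]=c;print(n,np.round(c['E'],3).tolist(),c['f'],c['cx'],c['cy'])
pickle.dump(d,open('c0.pkl','wb'))
E
```

```text
pics
{'clock': np.float64(0.0), 'joint_positions': array([-1.306,  0.412, -0.013,  1.597,  0.006,  1.134, -0.082]), 'joint_vel': array([ 0.001, -0.   , -0.   , -0.001, -0.   , -0.002,  0.001]), 'joint_torque': array([-0.0000e+00, -6.0062e+01,  6.8100e-01, -2.9942e+01,  1.4000e-02,
        1.0000e-02, -0.0000e+00]), 'tcp_pos': array([204.043, 590.217, 230.452]), 'orientation': array([-3.14 ,  0.   ,  2.809]), 'force': array([ 0.976,  0.39 , -0.09 ]), 'moment': array([-0.021,  0.031, -0.004]), 'width': np.float64(1.004)} 18.700000000000003
scene [[-0.323, 0.742, -0.588, 948.163], [0.946, 0.26, -0.192, 168.65], [0.011, -0.618, -0.786, 809.683], [0.0, 0.0, 0.0, 1.0]] 483.71555926172266 279.74361420511747 210.1544508334978
side [[0.998, -0.052, 0.039, 341.175], [-0.065, -0.791, 0.608, -568.519], [-0.001, -0.61, -0.793, 777.824], [0.0, 0.0, 0.0, 1.0]] 423.28368546608255 279.68256164005555 208.06037929100503
wrist [[0.325, 0.905, 0.274, 135.109], [0.946, -0.311, -0.096, 614.884], [-0.002, 0.291, -0.957, 372.763], [0.0, 0.0, 0.0, 1.0]] 342.19291496406635 281.82116537775573 212.85376773787883
```

View pics/scene0.png

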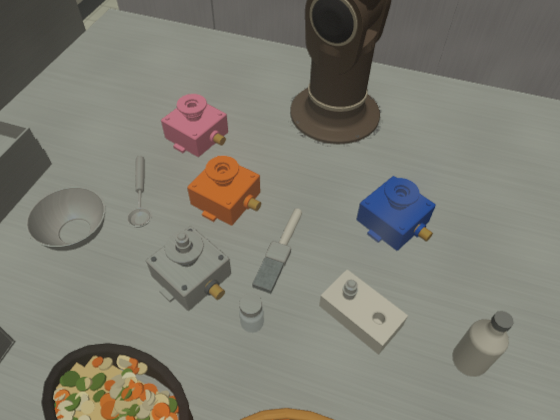

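View pics/side0.png

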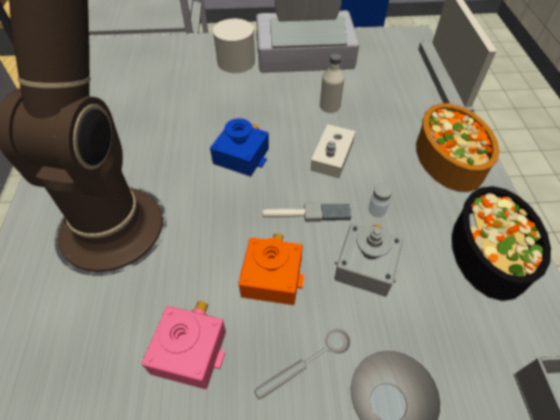

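View pics/wrist0.png

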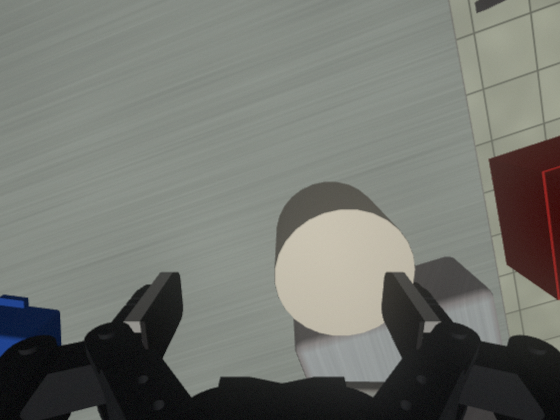

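The steel block is at about (188,265) in the scene view and (370,255) in the side view. The rack is at (363,310) and (334,150), with its free hole at (379,317) and (337,137). I'll enlarge these areas next.

Run:
```python
import pickle,cv2,numpy as np
d=pickle.load(open('c0.pkl','rb'))
def crop(n,x,y,w,h,s): return cv2.resize(d[n]['img'][y:y+h,x:x+w],None,fx=s,fy=s,interpolation=cv2.INTER_CUBIC)
a=np.hstack([crop('scene',140,220,100,90,4),crop('scene',315,260,100,90,4)])
b=np.hstack([crop('side',325,210,100,90,4)[:, :],crop('side',285,110,100,90,4)])
cv2.imwrite('pics/za.png',a);cv2.imwrite('pics/zb.png',b)
```

```text
(no output)
```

View pics/za.png

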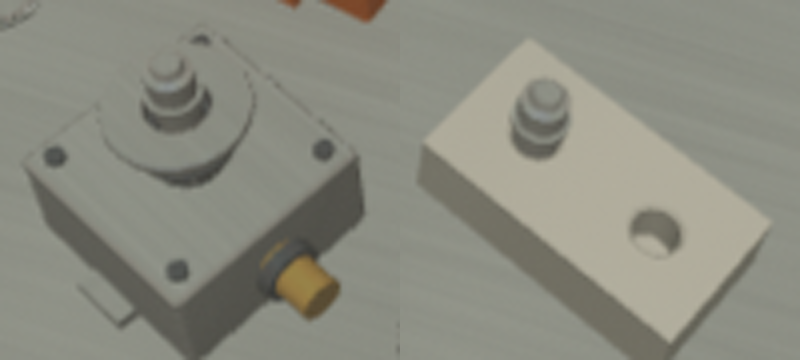

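View pics/zb.png

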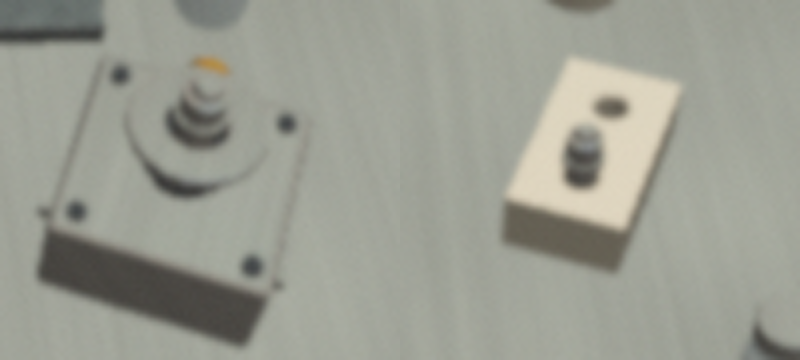

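Run:
```python
from h import *
import pickle
d=pickle.load(open('c0.pkl','rb'));S=d['scene'];D=d['side']
sc=lambda x,y,o:(x/4+o[0],y/4+o[1])
a=(140,220);b=(325,210);ra=(315,260);rb=(285,110)
def both(n,ps,pd,z):
    s=onz(S,*ps,z);q=onz(D,*pd,z);print(n,s.round(1),q.round(1),'tri',tri([(S,*ps),(D,*pd)]).round(1));return (s+q)/2
both('tip',sc(165,63,a),sc(209,76,b),132)
for c,l,o in((S,[(55,156),(323,150),(177,270),(201,42)],a),(D,[(120,75),(286,122),(77,211),(252,266)],b)):
    P=np.array([onz(c,*sc(*p,o),60) for p in l]);print(P.round(1).tolist(),P.mean(0))
both('hole',sc(255,231,ra),sc(211,106,rb),40)
both('spare',sc(148,92,ra),sc(187,134,rb),78)
for c,l,o in((S,[(130,38),(372,222),(270,342),(22,142)],ra),(D,[(172,57),(283,85),(228,230),(105,200)],rb)):
    P=np.array([onz(c,*sc(*p,o),40) for p in l]);print(P.round(1).tolist(),P.mean(0))
# stub
print('stub',onz(S,*sc(320,295,a),35))
```

```text
tip [ 549.9 -137.2  132. ] [ 550.3 -133.6  132. ] tri [ 550.3 -135.7  134.1]
[[570.8, -194.0, 60.0], [527.7, -80.3, 60.0], [605.7, -116.0, 60.0], [490.9, -158.9, 60.0]] [ 548.79133656 -137.29562583   60.        ]
[[528.0, -81.6, 60.0], [606.6, -115.6, 60.0], [493.2, -159.9, 60.0], [571.5, -195.1, 60.0]] [ 549.81249752 -138.0221373    60.        ]
hole [539.9 218.8  40. ] [538.7 215.7  40. ] tri [539.1 218.6  37.6]
spare [511.2 159.4  78. ] [510.8 152.4  78. ] tri [510.6 158.3  74.1]
[[463.5, 144.4, 40.0], [519.0, 265.9, 40.0], [587.2, 234.8, 40.0], [531.6, 111.9, 40.0]] [525.34031734 189.24868402  40.        ]
[[520.3, 263.0, 40.0], [587.5, 232.0, 40.0], [533.0, 109.1, 40.0], [462.8, 138.4, 40.0]] [525.8840885  185.61904043  40.        ]
stub [584.78366527 -59.6157069   35.        ]
```

```bash
cat >> h.py <<'E'
def plan(p,yaw,n):
    """print rows (cm,deg) to go to tool-down pose p,yaw(deg) in n rows"""
    T=tool(); G=R.from_euler('xyz',[180,0,yaw],degrees=True).as_matrix()
    w=R.from_matrix(T[:3,:3].T@G).as_rotvec(); dp=(np.array(p)-T[:3,3])/n; M=T[:3,:3]
    for i in range(n):
        print((np.r_[(M.T@dp)/10,np.degrees(w)/n]).round(2).tolist(),end=',\n' )
        M=M@R.from_rotvec(w/n).as_matrix()
E
python3 - <<'E'
from h import *
plan([519,172,260],65.4,15)
E
```

```text
[-2.9, -1.95, -0.19, -0.0, 0.0, 6.37],
[-3.09, -1.62, -0.19, -0.0, 0.0, 6.37],
[-3.25, -1.26, -0.19, -0.0, 0.0, 6.37],
[-3.37, -0.9, -0.19, -0.0, 0.0, 6.37],
[-3.45, -0.52, -0.19, -0.0, 0.0, 6.37],
[-3.49, -0.13, -0.19, -0.0, 0.0, 6.37],
[-3.48, 0.26, -0.19, -0.0, 0.0, 6.37],
[-3.43, 0.64, -0.19, -0.0, 0.0, 6.37],
[-3.34, 1.02, -0.2, -0.0, 0.0, 6.37],
[-3.2, 1.38, -0.2, -0.0, 0.0, 6.37],
[-3.03, 1.73, -0.2, -0.0, 0.0, 6.37],
[-2.82, 2.06, -0.2, -0.0, 0.0, 6.37],
[-2.58, 2.36, -0.2, -0.0, 0.0, 6.37],
[-2.3, 2.63, -0.2, -0.0, 0.0, 6.37],
[-1.99, 2.87, -0.2, -0.0, 0.0, 6.37],
```

>>> {"name": "drive_tool", "arguments": {
  "motion": [
    [-2.9, -1.95, -1, 0, 0, 6.4],
    [-3.1, -1.6, -1, 0, 0, 6.4],
    [-3.25, -1.25, -0.5, 0, 0, 6.4],
    [-3.4, -0.9, 0, 0, 0, 6.4],
    [-3.45, -0.5, 0, 0, 0, 6.4],
    [-3.5, -0.1, 0, 0, 0, 6.4],
    [-3.5, 0.25, 0, 0, 0, 6.4],
    [-3.4, 0.65, 0, 0, 0, 6.4],
    [-3.3, 1.0, 0, 0, 0, 6.4],
    [-3.2, 1.4, 0, 0, 0, 6.4]
  ]
}}

```text
clock: 0.98
tcp_pos: [409.7, 303.0, 252.5]
orientation: [-3.135, 0.001, 1.659]
force: [0.8, 1.6, 0.9]
width: 1.001
```

Run:
```python
from h import *
o=r.observe();print(o['clock'],o['tcp_pos'],o['orientation'],o['joint_positions'])
plan([519,172,260],65.4,10)
```

```text
0.9833 [409.66951562 302.95196669 252.54936526] [-3.13459173e+00  1.09254944e-03  1.65884047e+00] [-1.00908312  0.19667735  0.3277356   1.8567576  -0.07383868  1.10588445
 -0.56562808]
[-1.4, 0.97, -0.08, -0.04, 0.02, 2.96],
[-1.35, 1.04, -0.08, -0.04, 0.02, 2.96],
[-1.29, 1.11, -0.08, -0.04, 0.02, 2.96],
[-1.23, 1.18, -0.08, -0.04, 0.02, 2.96],
[-1.17, 1.24, -0.08, -0.04, 0.02, 2.96],
[-1.1, 1.3, -0.08, -0.04, 0.02, 2.96],
[-1.04, 1.36, -0.08, -0.04, 0.02, 2.96],
[-0.96, 1.41, -0.08, -0.04, 0.02, 2.96],
[-0.89, 1.45, -0.08, -0.04, 0.02, 2.96],
[-0.81, 1.5, -0.08, -0.04, 0.02, 2.96],
```

>>> {"name": "drive_tool", "arguments": {
  "motion": [
    [-2.75, 2.0, -0.1, 0, 0, 6],
    [-2.5, 2.3, -0.1, 0, 0, 6],
    [-2.3, 2.5, -0.1, 0, 0, 6],
    [-2.0, 2.8, -0.1, 0, 0, 6],
    [-1.7, 2.9, -0.1, 0, 0, 5.6],
    [0, 0, 0, 0, 0, 0],
    [0, 0, 0, 0, 0, 0]
  ]
}}

```text
clock: 1.57
tcp_pos: [527.0, 157.0, 257.4]
orientation: [-3.139, 0.006, 1.098]
force: [-0.7, -0.1, -0.2]
width: 1.001
```

Run:
```python
from h import *
import pickle
o=r.observe();print(o['clock'],o['tcp_pos'],o['orientation'],o['joint_positions'])
c=cam('wrist','w1.png');pickle.dump(c,open('w1.pkl','wb'))
print(proj(c,[539.5,218,40]))
```

```text
1.5667 [526.97401498 156.97225724 257.39236495] [-3.13898411  0.00616833  1.09791165] [-0.79442707  0.27927772  0.51984046  1.76868468 -0.14839736  1.13939571
 -0.70107121]
(np.float64(265.14815872131294), np.float64(122.45585081679035))
```

View pics/w1.png

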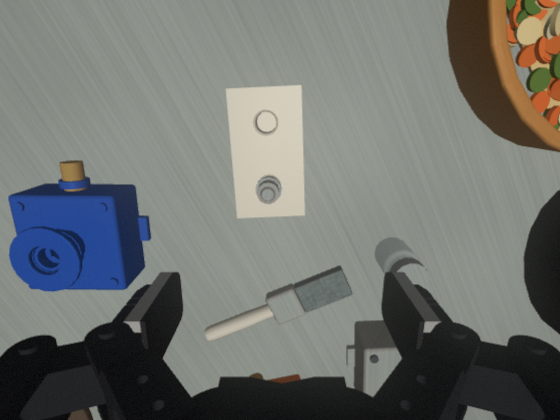

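The wrist view shows the free hole at (265,122), against a prediction of (265,122.5). The spare nozzle is at (268,188). I'll fit the hole ellipse and the rack outline.

Run:
```python
from h import *
import pickle
c=pickle.load(open('w1.pkl','rb'));im=c['img']
hsv=cv2.cvtColor(im,cv2.COLOR_BGR2HSV)
m=((im.min(2)>185)&(im[:,:,2].astype(int)-im[:,:,0]>8)).astype(np.uint8);m[:, :200]=0;m[:,330:]=0
cs,_=cv2.findContours(m,cv2.RETR_EXTERNAL,cv2.CHAIN_APPROX_NONE);k=max(cs,key=cv2.contourArea)
q=cv2.approxPolyDP(k,6,True)[:,0];print(q.tolist())
P=np.array([onz(c,*p,40) for p in q]);print(P.round(1).tolist(),P.mean(0))
g=cv2.resize(im[80:225,215:315],None,fx=4,fy=4,interpolation=cv2.INTER_CUBIC);cv2.imwrite('pics/z1.png',g)
```

```text
[[300, 86], [247, 95], [246, 101], [256, 97], [254, 114], [268, 108], [279, 118], [274, 134], [259, 138], [264, 152], [277, 155], [266, 159], [282, 160], [287, 150], [289, 161], [302, 160]]
[[586.3, 233.1, 40.0], [535.8, 249.5, 40.0], [532.2, 245.0, 40.0], [542.8, 243.8, 40.0], [533.3, 230.4, 40.0], [548.6, 229.1, 40.0], [554.0, 215.5, 40.0], [542.2, 203.7, 40.0], [526.6, 207.2, 40.0], [524.5, 192.2, 40.0], [535.2, 183.3, 40.0], [523.0, 184.8, 40.0], [537.5, 176.3, 40.0], [546.8, 183.2, 40.0], [543.5, 172.0, 40.0], [556.1, 166.8, 40.0]] [541.7827576  207.24735863  40.        ]
```

View pics/z1.png

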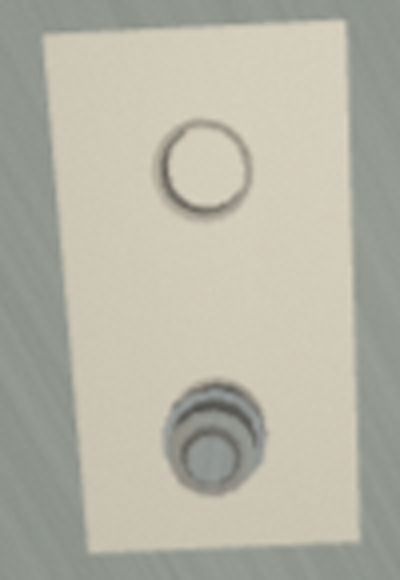

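Run:
```python
from h import *
import pickle
c=pickle.load(open('w1.pkl','rb'))
f=lambda x,y:((x+.5)/4-.5+215,(y+.5)/4-.5+80)
P=np.array([onz(c,*f(*p),40) for p in[(43,34),(346,19),(360,541),(88,552)]]);print(P.round(1).tolist(),P.mean(0))
y=(P[0]+P[1]-P[2]-P[3]);a=np.arctan2(y[1],y[0]);print(np.degrees(a), P.mean(0)[:2]+33*np.array([np.cos(a),np.sin(a)]))
print('hole',onz(c,*f(203,169.5),40),'spare',onz(c,*f(211,457),78), 'spareexp',P.mean(0)[:2]-33*np.array([np.cos(a),np.sin(a)]))
d=pickle.load(open('c0.pkl','rb'));S=d['scene'];D=d['side']
pts=[(S,378.75,317.6),(D,337.75,136.5),(c,*f(203,169.5))]
print('tri',tri(pts))
print('spare tri',tri([(S,352,283),(D,331.75,143.5),(c,*f(211,457))]))
plan([549.5-20,-137-46,260],65.4,9)
```

```text
[[519.8, 264.9, 40.0], [588.0, 234.0, 40.0], [532.2, 111.2, 40.0], [463.9, 142.4, 40.0]] [525.99963434 188.10484289  40.        ]
65.52969536537603 [539.66894617 218.14065342]
hole [539.91444451 218.2915218   40.        ] spare [512.63535237 158.56896869  78.        ] spareexp [512.33032251 158.06903236]
tri [539.27210774 218.39187063  37.98322489]
spare tri [511.17558387 158.08929695  74.35197437]
[-3.35, 1.74, -0.01, -0.01, 0.04, -0.28],
[-3.35, 1.73, -0.01, -0.01, 0.04, -0.28],
[-3.36, 1.71, -0.01, -0.01, 0.04, -0.28],
[-3.37, 1.69, -0.02, -0.01, 0.04, -0.28],
[-3.38, 1.68, -0.02, -0.01, 0.04, -0.28],
[-3.39, 1.66, -0.02, -0.01, 0.04, -0.28],
[-3.39, 1.64, -0.02, -0.01, 0.04, -0.28],
[-3.4, 1.63, -0.02, -0.01, 0.04, -0.28],
[-3.41, 1.61, -0.03, -0.01, 0.04, -0.28],
```

>>> {"name": "drive_tool", "arguments": {
  "motion": [
    [-3.4, 1.75, 0, 0, 0, -0.3],
    [-3.4, 1.75, 0, 0, 0, -0.3],
    [-3.4, 1.7, 0, 0, 0, -0.3],
    [-3.4, 1.7, 0, 0, 0, -0.3],
    [-3.4, 1.7, 0, 0, 0, -0.3],
    [-3.4, 1.65, 0, 0, 0, -0.3],
    [-3.4, 1.65, 0, 0, 0, -0.3],
    [-3.4, 1.65, 0, 0, 0, -0.3],
    [0, 0, 0, 0, 0, 0],
    [0, 0, 0, 0, 0, 0]
  ],
  "fingers": 0.4
}}

```text
clock: 2.45
tcp_pos: [530.7, -143.1, 256.2]
orientation: [-3.135, 0.003, 1.18]
force: [-0.2, 2.1, -0.1]
width: 0.6
```

Run:
```python
from h import *
import pickle
o=r.observe();print(o['clock'],o['tcp_pos'],o['orientation'],o['joint_positions'],o['width'])
c=cam('wrist','w2.png');pickle.dump(c,open('w2.pkl','wb'))
u,v=proj(c,[549.5,-137,110]);print(u,v)
x,y=int(u)-90,int(v)-70
if x<0:x=0
if y<0:y=0
print(x,y)
g=cv2.resize(c['img'][y:y+140,x:x+180],None,fx=4,fy=4,interpolation=cv2.INTER_CUBIC);cv2.imwrite('pics/z2.png',g)
```

```text
2.45 [ 530.73295473 -143.10691779  256.20148252] [-3.13470910e+00  2.78321987e-03  1.17999070e+00] [-0.3345065   0.29543123  0.6432701   1.77526754 -0.19097282  1.14168736
 -0.02164893] 0.5998504782903982
299.42210159464463 183.5770034047639
209 113
```

View pics/w2.png

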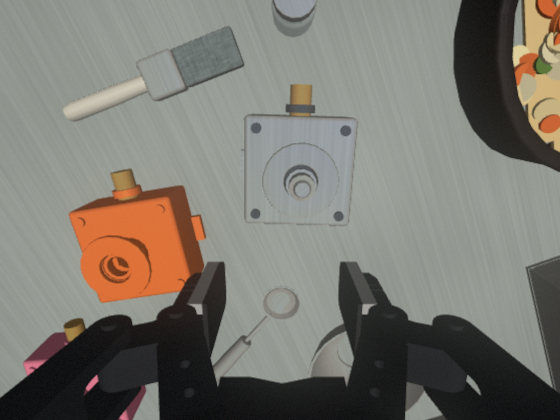

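View pics/z2.png

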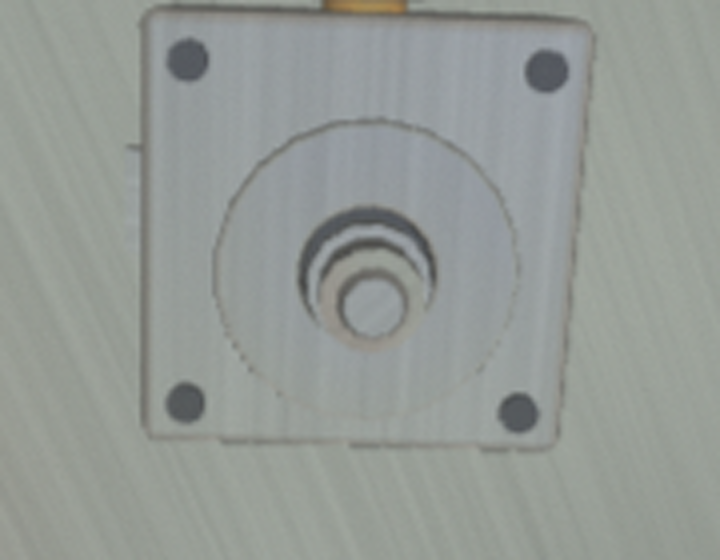

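Tip centre is at zoom (373,307), the flange circle spans x 213–520 and y 118–418, and the four screws are clear.

Run:
```python
from h import *
import pickle
c=pickle.load(open('w2.pkl','rb'))
f=lambda x,y:((x+.5)/4-.5+209,(y+.5)/4-.5+113)
P=np.array([onz(c,*f(*p),60) for p in[(187,60),(547,71),(185,403),(519,412)]]);print(P.round(1).tolist(),P.mean(0))
y=(P[0]+P[1]-P[2]-P[3]);print(np.degrees(np.arctan2(y[1],y[0])))
print('tip',onz(c,*f(373,307),132))
for z in (99,102,105,108,111):
  a=onz(c,*f(213,268),z);b=onz(c,*f(520,268),z);print(z,np.linalg.norm(a-b),onz(c,*f(366.5,268),z))
d=pickle.load(open('c0.pkl','rb'));S=d['scene'];D=d['side']
print(tri([(S,181.25,235.75),(D,377.25,229),(c,*f(373,307))]))
```

```text
[[528.4, -80.8, 60.0], [607.5, -116.0, 60.0], [493.4, -159.7, 60.0], [572.5, -194.6, 60.0]] [ 550.44284099 -137.770592     60.        ]
66.0157654053438
tip [ 550.45058959 -137.35064475  132.        ]
99 68.12261266538623 [ 551.05608875 -136.33438344   99.        ]
102 67.43960008466594 [ 551.15393994 -135.7143717   102.        ]
105 66.75658750394565 [ 551.25179112 -135.09435995  105.        ]
108 66.07357492322537 [ 551.34964231 -134.47434821  108.        ]
111 65.39056234250498 [ 551.44749349 -133.85433647  111.        ]
[ 550.35377748 -136.13979574  134.36713931]
```

Run:
```python
from h import *
plan([550.4,-137.3,150],65.8,4)
```

```text
[0.34, 0.42, 2.65, -0.09, 0.05, 0.45],
[0.34, 0.41, 2.66, -0.09, 0.05, 0.45],
[0.34, 0.4, 2.66, -0.09, 0.05, 0.45],
[0.35, 0.4, 2.66, -0.09, 0.05, 0.45],
```

>>> {"name": "drive_tool", "arguments": {
  "motion": [
    [0.34, 0.42, 2.65, -0.1, 0.05, 0.45],
    [0.34, 0.41, 2.65, -0.1, 0.05, 0.45],
    [0.34, 0.4, 2.6, -0.1, 0.05, 0.45],
    [0.34, 0.4, 2.4, -0.1, 0.05, 0.45],
    [0, 0, 0, 0, 0, 0],
    [0, 0, 0, 0, 0, 0]
  ],
  "fingers": 0.53
}}

```text
clock: 3.0
tcp_pos: [553.5, -124.8, 150.9]
orientation: [3.14, -0.006, 1.164]
force: [-0.2, -0.7, -0.0]
width: 0.47
```

Run:
```python
from h import *
o=r.observe();print(o['width'],o['force'],o['tcp_pos'])
c=cam('wrist','w3.png');cam('side','s3.png')
plan([550.4,-137.3,115],65.8,4)
```

```text
0.47012131926238737 [-0.23027828 -0.67687679 -0.0372063 ] [ 553.49820358 -124.78412199  150.92244926]
[-0.32, 0.04, 0.92, 0.04, -0.1, 0.23],
[-0.32, 0.04, 0.92, 0.04, -0.1, 0.23],
[-0.32, 0.04, 0.92, 0.04, -0.1, 0.23],
[-0.32, 0.04, 0.92, 0.04, -0.1, 0.23],
```

View pics/w3.png

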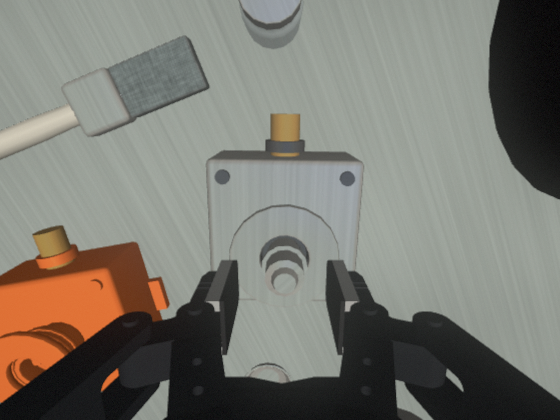

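>>> {"name": "drive_tool", "arguments": {
  "motion": [
    [-0.4, 0, 0.2, 0, -0.1, 0.2],
    [-0.4, 0, 0.2, 0, -0.1, 0.2],
    [-0.3, 0, 0.2, 0, -0.1, 0.2],
    [0, 0, 0, 0, 0, 0],
    [0, 0, 0, 0, 0, 0]
  ]
}}

```text
clock: 3.52
tcp_pos: [551.1, -136.6, 150.7]
orientation: [3.131, -0.004, 1.154]
force: [-0.1, -0.1, 0.7]
width: 0.469
```

Run:
```python
from h import *
plan([550.4,-137.3,115],65.8,4)
```

```text
[-0.03, -0.02, 0.89, 0.15, -0.06, 0.07],
[-0.03, -0.01, 0.89, 0.15, -0.06, 0.07],
[-0.02, -0.01, 0.89, 0.15, -0.06, 0.07],
[-0.02, -0.01, 0.89, 0.15, -0.06, 0.07],
```

>>> {"name": "drive_tool", "arguments": {
  "motion": [
    [0, 0, 0.9, 0.15, -0.06, 0.05],
    [0, 0, 0.9, 0.15, -0.06, 0.05],
    [0, 0, 0.9, 0.15, -0.06, 0.05],
    [0, 0, 0.8, 0.15, -0.06, 0.05],
    [0, 0, 0, 0, 0, 0]
  ]
}}

```text
clock: 3.93
tcp_pos: [551.4, -136.9, 112.5]
orientation: [-3.141, -0.0, 1.149]
force: [0.1, 0.0, -0.4]
width: 0.469
```

Run:
```python
from h import *
o=r.observe();print(o['width'],o['force'],o['tcp_pos'])
c=cam('side','s4.png');cv2.imwrite('pics/s4z.png',cv2.resize(c['img'][160:310,290:460],None,fx=4,fy=4))
plan([550.4,-137.3,105],65.8,4)
```

```text
0.4694434929246094 [ 0.06849142  0.0409597  -0.36766608] [ 551.42141721 -136.90508935  112.53166448]
[-0.02, -0.02, 0.2, -0.0, -0.01, 0.01],
[-0.02, -0.02, 0.2, -0.0, -0.01, 0.01],
[-0.02, -0.02, 0.2, -0.0, -0.01, 0.01],
[-0.02, -0.02, 0.2, -0.0, -0.01, 0.01],
```

View pics/s4z.png

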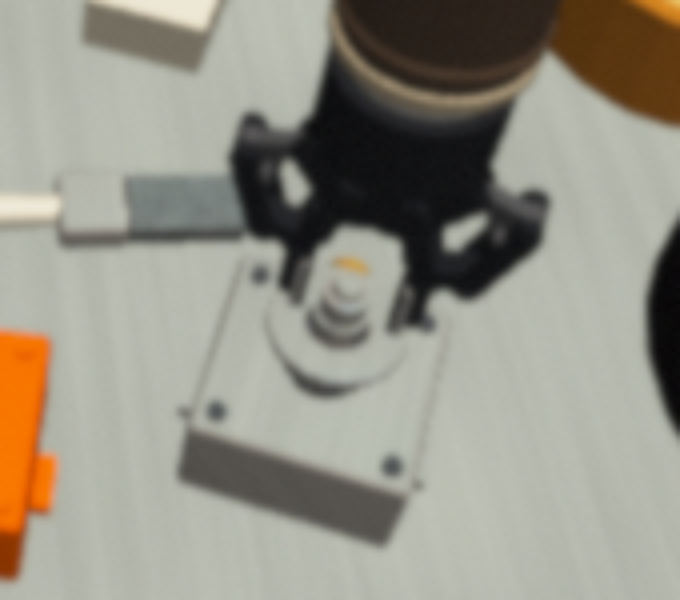

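Fingertips sit either side of the nozzle (zoom 340,300), not yet touching the flange. Now slow feeling downwards.

>>> {"name": "drive_tool", "arguments": {
  "motion": [
    [0, 0, 0.3, 0, 0, 0],
    [0, 0, 0.3, 0, 0, 0],
    [0, 0, 0.2, 0, 0, 0]
  ]
}}

```text
clock: 4.23
tcp_pos: [551.8, -137.2, 104.4]
orientation: [3.142, -0.0, 1.149]
force: [-0.7, 0.3, -0.3]
width: 0.472
```

>>> {"name": "drive_tool", "arguments": {
  "motion": [
    [-0.05, -0.1, 0.15, 0, 0, 0],
    [-0.05, -0.1, 0.15, 0, 0, 0],
    [0, 0, 0.1, 0, 0, 0]
  ]
}}

```text
clock: 4.48
tcp_pos: [549.5, -137.3, 100.1]
orientation: [3.141, -0.0, 1.149]
force: [-2.2, 0.3, 5.2]
width: 0.472
```

>>> {"name": "drive_tool", "arguments": {
  "motion": [
    [0, 0, 0, 0, 0, 0],
    [0, 0, 0.05, 0, 0, 0]
  ]
}}

```text
clock: 4.65
tcp_pos: [549.5, -137.4, 100.2]
orientation: [3.141, -0.001, 1.149]
force: [-1.8, 0.1, 5.2]
width: 0.469
```

>>> {"name": "drive_tool", "arguments": {
  "motion": [
    [0, 0, 0.15, 0, 0, 0],
    [0, 0, 0.15, 0, 0, 0]
  ]
}}

```text
clock: 4.82
tcp_pos: [549.6, -137.4, 98.2]
orientation: [3.141, -0.002, 1.149]
force: [-2.1, 0.4, 6.4]
width: 0.47
```

>>> {"name": "drive_tool", "arguments": {
  "motion": [
    [0, 0, 0.15, 0, 0, 0],
    [0, 0, 0.15, 0, 0, 0],
    [0, 0, 0.15, 0, 0, 0]
  ]
}}

```text
clock: 5.07
tcp_pos: [549.6, -137.4, 95.4]
orientation: [3.14, -0.003, 1.149]
force: [-3.2, 1.0, 8.0]
width: 0.472
```

Run:
```python
from h import *
o=r.observe();print(o['force'],o['tcp_pos'])
```

```text
[-3.24073261  1.03515752  7.95608043] [ 549.57087519 -137.40697026   95.36290356]
```

>>> {"name": "drive_tool", "arguments": {
  "motion": [
    [0, 0, 0.15, 0, 0, 0],
    [0, 0, 0.12, 0, 0, 0],
    [0, 0, 0.1, 0, 0, 0]
  ]
}}

```text
clock: 5.32
tcp_pos: [549.6, -137.4, 93.6]
orientation: [3.14, -0.005, 1.148]
force: [-2.5, 1.3, 9.0]
width: 0.473
```

>>> {"name": "drive_tool", "arguments": {
  "motion": [
    [0, 0, 0.1, 0, 0, 0],
    [0, 0, 0.1, 0, 0, 0]
  ]
}}

```text
clock: 5.48
tcp_pos: [549.6, -137.4, 93.1]
orientation: [3.14, -0.006, 1.148]
force: [-3.6, 0.7, 8.9]
width: 0.466
```

>>> {"name": "drive_tool", "arguments": {
  "motion": [
    [0, 0, 0.13, 0, 0, 0],
    [0, 0, 0.13, 0, 0, 0]
  ]
}}

```text
clock: 5.65
tcp_pos: [549.6, -137.4, 92.0]
orientation: [3.14, -0.007, 1.148]
force: [-2.4, 1.6, 7.0]
width: 0.476
```

>>> {"name": "drive_tool", "arguments": {
  "motion": [
    [0, 0, 0.12, 0, 0, 0],
    [0, 0, 0.12, 0, 0, 0]
  ]
}}

```text
clock: 5.82
tcp_pos: [549.6, -137.4, 91.4]
orientation: [3.14, -0.009, 1.148]
force: [-5.3, 2.1, 17.2]
width: 0.467
```

Run:
```python
from h import *
o=r.observe();print(o['force'],o['tcp_pos'])
c=cam('side','s5.png');d=cam('scene','c5.png');w=cam('wrist','w5.png')
f=lambda i,x,y:cv2.resize(i[y:y+90,x:x+90],None,fx=4,fy=4)
cv2.imwrite('pics/z5.png',np.hstack([f(c['img'],330,190),f(d['img'],140,200)]))
```

```text
[-5.34394687  2.11834715 17.20626465] [ 549.61363178 -137.39108542   91.36443869]
```

View pics/z5.png

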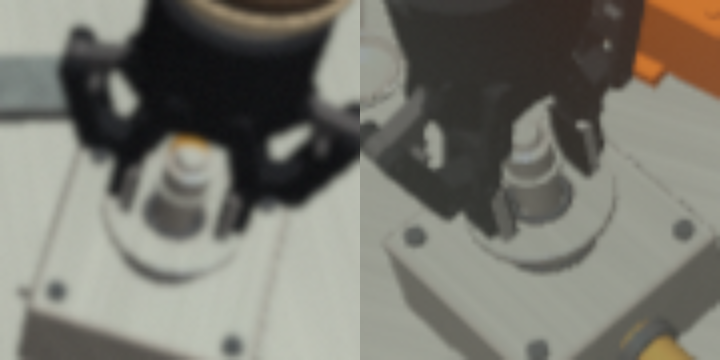

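View pics/w5.png

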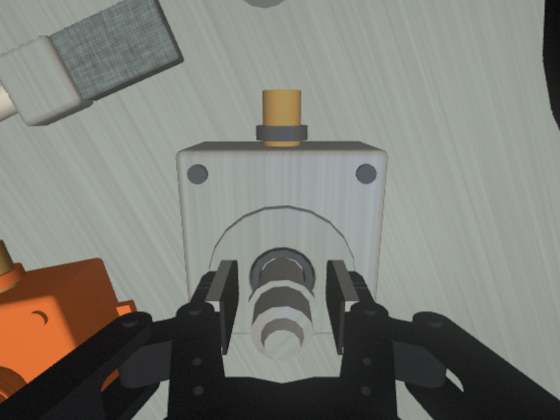

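The views show the shank clear below the collar, so the nozzle seems to have sprung up. I'll hold briefly without pressing harder.

>>> {"name": "drive_tool", "arguments": {
  "motion": [
    [0, 0, 0, 0, 0, 0],
    [0, 0, 0, 0, 0, 0],
    [0, 0, 0, 0, 0, 0],
    [0, 0, 0, 0, 0, 0],
    [0, 0, 0, 0, 0, 0],
    [0, 0, 0, 0, 0, 0]
  ]
}}

```text
clock: 6.47
tcp_pos: [549.5, -137.4, 93.1]
orientation: [3.139, -0.01, 1.148]
force: [-0.9, -0.0, 1.2]
width: 0.468
```

Run:
```python
from h import *
import pickle
o=r.observe();print(o['force'],o['tcp_pos'])
c=cam('side','s6.png');d=cam('scene','c6.png')
pickle.dump((c,d),open('c6.pkl','wb'))
for q in ([550.4,-137.3,132],[550.4,-137.3,139]): print(proj(c,q),proj(d,q))
f=lambda i,x,y:cv2.resize(i[y:y+60,x:x+60],None,fx=6,fy=6,interpolation=cv2.INTER_CUBIC)
cv2.imwrite('pics/z6.png',np.hstack([f(c['img'],350,200),f(d['img'],155,210)]))
```

```text
[-0.87154198 -0.04744205  1.21793456] [ 549.53760709 -137.41812631   93.10994318]
(np.float64(377.7175217970773), np.float64(230.62181017665608)) (np.float64(181.05549425771358), np.float64(235.96604203809608))
(np.float64(378.4156730261788), np.float64(228.458337671745)) (np.float64(180.43777675610707), np.float64(233.58639110436064))
```

View pics/z6.png

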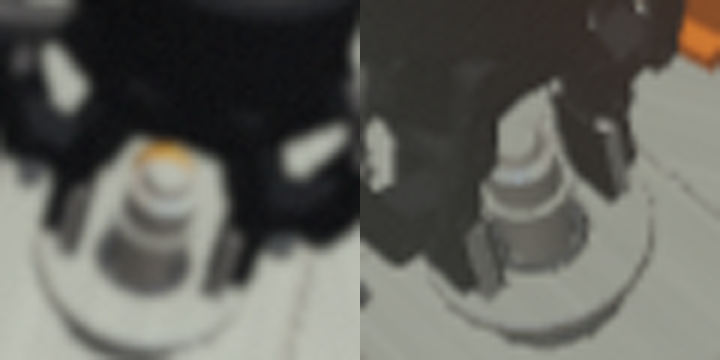

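>>> {"name": "drive_tool", "arguments": {
  "motion": [
    [0, 0, -0.6, 0.1, 0.2, 0],
    [0, 0, -0.7, 0, 0.2, 0],
    [0, 0.03, -0.7, 0, 0.15, 0],
    [0, 0, -0.5, 0, 0, 0],
    [0, 0, 0, 0, 0, 0],
    [0, 0, 0, 0, 0, 0]
  ]
}}

```text
clock: 7.07
tcp_pos: [550.4, -138.2, 121.1]
orientation: [3.14, -0.021, 1.148]
force: [0.8, 0.1, 0.3]
width: 0.473
```

Run:
```python
from h import *
import pickle
o=r.observe();print(o['force'],o['tcp_pos'])
c=cam('wrist','w7.png')
for q in ([550.4,-137.3,139],[550.4,-137.3,119]): print(proj(c,q))
plan([550.1,-137.4,119],65.8,2)
```

```text
[0.77627852 0.12322891 0.25349242] [ 550.38235    -138.2448591   121.09610725]
(np.float64(278.95085352164966), np.float64(295.73668757384803))
(np.float64(279.186561959474), np.float64(274.12489460408534))
[0.03, -0.03, 0.11, 0.06, -0.6, -0.02],
[0.03, -0.03, 0.1, 0.06, -0.6, -0.02],
```

View pics/w7.png

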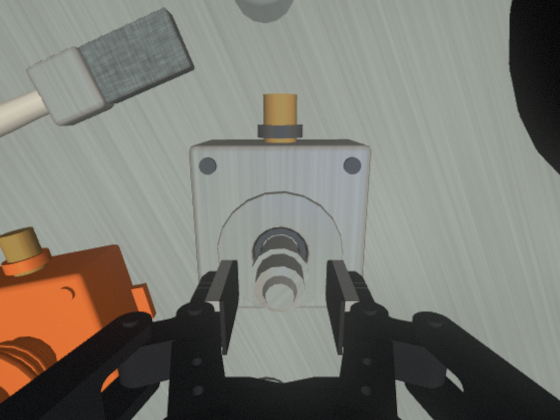

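>>> {"name": "drive_tool", "arguments": {
  "motion": [
    [0.03, -0.04, 0.1, 0, -0.6, 0],
    [0.03, -0.04, 0.1, 0, -0.6, 0],
    [0, 0, 0, 0, 0, 0]
  ]
}}

```text
clock: 7.37
tcp_pos: [549.7, -137.3, 118.7]
orientation: [3.14, 0.002, 1.147]
force: [0.0, -0.0, -0.2]
width: 0.469
```

Run:
```python
from h import *
c=cam('wrist','w8.png')
plan([550.1,-137.4,119],65.8,2)
cv2.imwrite('pics/z8.png',cv2.resize(c['img'][200:380,180:380],None,fx=3.3,fy=3.3))
```

```text
[0.0, 0.02, -0.02, 0.05, 0.05, -0.02],
[0.0, 0.02, -0.02, 0.05, 0.05, -0.02],
```

View pics/z8.png

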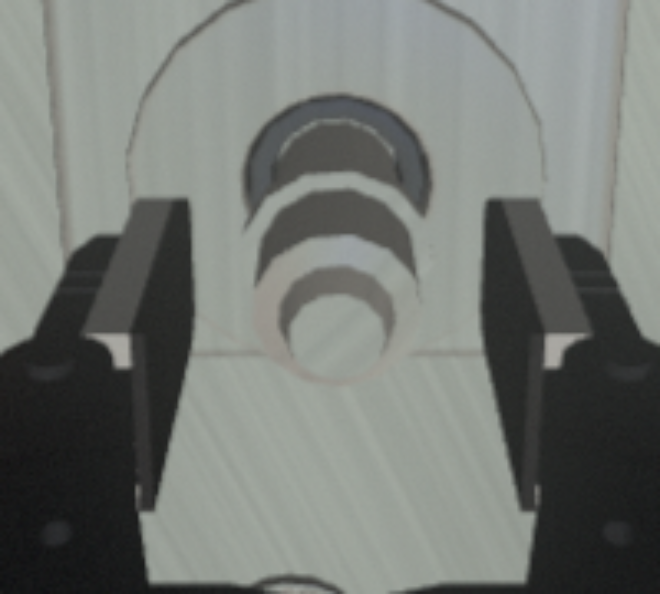

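>>> {"name": "drive_tool", "arguments": {
  "motion": [
    [0, 0, 0, 0, 0, 0],
    [0, 0, 0, 0, 0, 0],
    [0, 0, 0, 0, 0, 0],
    [0, 0, 0, 0, 0, 0],
    [0, 0, 0, 0, 0, 0],
    [0, 0, 0, 0, 0, 0]
  ],
  "fingers": 1.0,
  "squeeze": 45
}}

```text
clock: 7.92
tcp_pos: [550.0, -137.4, 118.3]
orientation: [3.139, 0.002, 1.148]
force: [-0.2, -0.0, 0.5]
width: 0.231
```

Run:
```python
from h import *
o=r.observe();print(o['width']*85,o['force'],o['moment'])
c=cam('side');d=cam('scene')
f=lambda i,x,y:cv2.resize(i[y:y+60,x:x+60],None,fx=6,fy=6,interpolation=cv2.INTER_CUBIC)
cv2.imwrite('pics/z9.png',np.hstack([f(c['img'],350,200),f(d['img'],155,210)]))
```

```text
19.669960349183313 [-0.19935595 -0.024818    0.47644413] [-0.0026423  -0.09714711 -0.00613238]
```

View pics/z9.png

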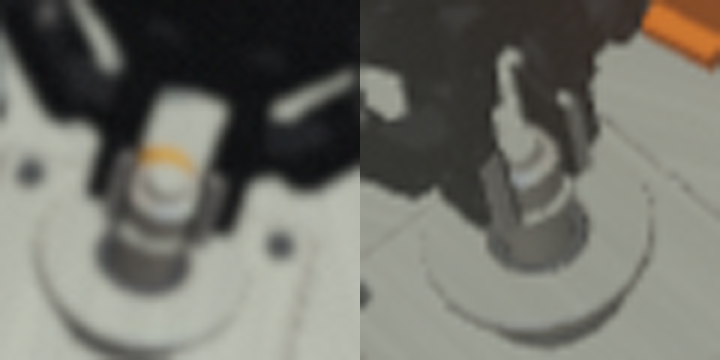

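The opening has stopped at about 20 mm, so it holds the 22 mm grip and not the collar. Now the gentle pull.

>>> {"name": "drive_tool", "arguments": {
  "motion": [
    [0, 0, -0.2, 0, 0, 0],
    [0, 0, -0.2, 0, 0, 0],
    [0, 0, -0.25, 0, 0, 0]
  ]
}}

```text
clock: 8.27
tcp_pos: [549.7, -137.4, 123.7]
orientation: [3.14, 0.003, 1.148]
force: [-0.8, 0.1, 8.4]
width: 0.228
```

>>> {"name": "drive_tool", "arguments": {
  "motion": [
    [0, 0, -0.2, 0, 0, 0],
    [0, 0, -0.25, 0, 0, 0],
    [0, 0, -0.25, 0, 0, 0]
  ]
}}

```text
clock: 8.52
tcp_pos: [549.3, -137.4, 131.8]
orientation: [3.141, 0.003, 1.148]
force: [1.0, -0.6, -2.1]
width: 0.235
```

Run:
```python
from h import *
o=r.observe();print(o['width']*85,o['force'],o['moment'])
c=cam('side');d=cam('scene')
f=lambda i,x,y:cv2.resize(i[y:y+60,x:x+60],None,fx=6,fy=6,interpolation=cv2.INTER_CUBIC)
cv2.imwrite('pics/z10.png',np.hstack([f(c['img'],350,200),f(d['img'],155,210)]))
```

```text
19.98455856739592 [ 0.98044466 -0.64702211 -2.13826883] [-0.1031001  -0.23662063  0.01285197]
```

View pics/z10.png

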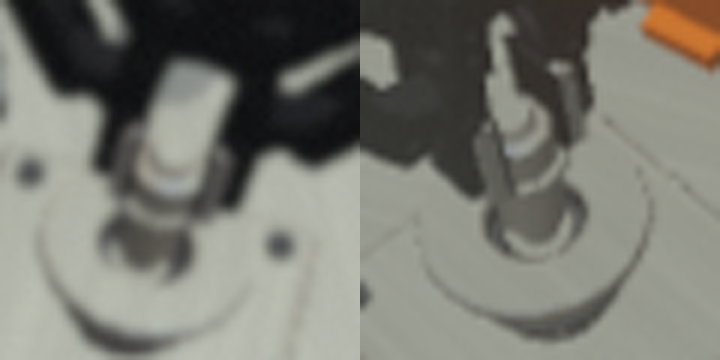

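The sleeve has snapped up: more of its skirt shows and the nozzle's groove is visible. I'll keep going straight up.

>>> {"name": "drive_tool", "arguments": {
  "motion": [
    [0, 0, -0.5, 0, 0, 0],
    [0, 0, -0.8, 0, 0, 0],
    [0, 0, -1.2, 0, 0, 0],
    [0, 0, -1.5, 0, 0, 0],
    [0, 0, -1.5, 0, 0, 0],
    [0, 0, -1, 0, 0, 0],
    [0, 0, 0, 0, 0, 0],
    [0, 0, 0, 0, 0, 0]
  ]
}}

```text
clock: 9.28
tcp_pos: [548.1, -137.1, 202.7]
orientation: [-3.141, 0.003, 1.147]
force: [-0.6, 0.1, -1.2]
width: 0.232
```

Run:
```python
from h import *
import pickle
o=r.observe();print(o['width']*85,o['force'],o['tcp_pos'],o['joint_positions'])
c=cam('side');d=cam('scene');pickle.dump((c,d),open('c11.pkl','wb'))
f=lambda i,x,y:cv2.resize(i[y:y+90,x:x+90],None,fx=4,fy=4,interpolation=cv2.INTER_CUBIC)
cv2.imwrite('pics/z11.png',np.hstack([f(c['img'],335,170),f(d['img'],140,180)]))
plan([539.8,218.2,205],65.5,14)
```

```text
19.687962654741437 [-0.60742746  0.12119208 -1.22158998] [ 548.10929711 -137.08525718  202.65549108] [-0.32155148  0.37781561  0.6273107   1.80995029 -0.25104381  1.03627865
 -0.02198414]
[2.29, -1.1, -0.03, -0.01, 0.01, 0.02],
[2.29, -1.1, -0.03, -0.01, 0.01, 0.02],
[2.29, -1.1, -0.03, -0.01, 0.01, 0.02],
[2.29, -1.1, -0.03, -0.01, 0.01, 0.02],
[2.29, -1.1, -0.03, -0.01, 0.01, 0.02],
[2.29, -1.1, -0.03, -0.01, 0.01, 0.02],
[2.29, -1.1, -0.02, -0.01, 0.01, 0.02],
[2.29, -1.1, -0.02, -0.01, 0.01, 0.02],
[2.29, -1.1, -0.02, -0.01, 0.01, 0.02],
[2.29, -1.1, -0.02, -0.01, 0.01, 0.02],
[2.29, -1.1, -0.02, -0.01, 0.01, 0.02],
[2.29, -1.1, -0.02, -0.01, 0.01, 0.02],
[2.29, -1.1, -0.02, -0.01, 0.01, 0.02],
[2.29, -1.1, -0.02, -0.01, 0.01, 0.02],
```

View pics/z11.png

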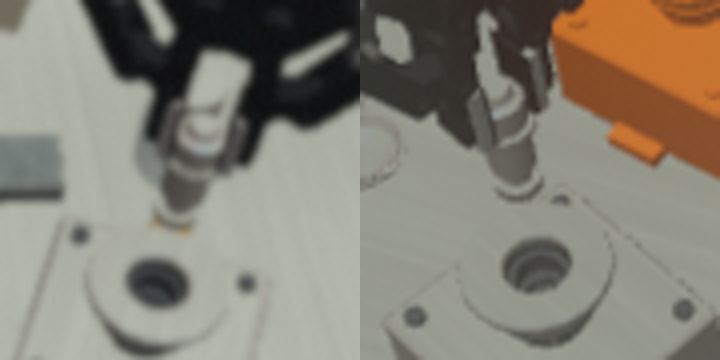

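Run:
```python
from h import *
import pickle
c,d=pickle.load(open('c11.pkl','rb'))
a=tri([(c,378.75,224.5),(d,179.5,226.3)]);b=tri([(c,385.5,202),(d,175.75,203)]);print(a,b,b-a)
for z in (157,223): print(proj(c,[548.1,-137.1,z]),proj(d,[548.1,-137.1,z]))
```

```text
[ 547.21501488 -138.69982147  154.51318624] [ 547.04120654 -135.63475366  216.80946918] [-0.17380833  3.06506781 62.29628293]
(np.float64(378.97234805244614), np.float64(222.72807634949035)) (np.float64(179.5340006508825), np.float64(226.2982791144508))
(np.float64(386.26414457465705), np.float64(199.8368078863175)) (np.float64(173.10587163965783), np.float64(201.27338283309206))
```

>>> {"name": "drive_tool", "arguments": {
  "motion": [
    [1.5, -0.7, 0, 0, 0, 0],
    [2.3, -1.1, 0, 0, 0, 0],
    [2.3, -1.1, 0, 0, 0, 0],
    [2.3, -1.1, 0, 0, 0, 0],
    [2.3, -1.1, 0, 0, 0, 0],
    [2.3, -1.1, 0, 0, 0, 0],
    [2.3, -1.1, 0, 0, 0, 0],
    [2.3, -1.1, 0, 0, 0, 0],
    [2.3, -1.1, 0, 0, 0, 0],
    [2.3, -1.1, 0, 0, 0, 0]
  ]
}}

```text
clock: 10.22
tcp_pos: [538.1, 110.5, 192.2]
orientation: [-3.131, 0.015, 1.133]
force: [0.2, -0.2, -1.6]
width: 0.233
```

Run:
```python
from h import *
plan([539.8,218.2,205],65.5,5)
```

```text
[1.96, -0.88, -0.28, -0.12, 0.17, -0.12],
[1.96, -0.88, -0.27, -0.12, 0.17, -0.12],
[1.97, -0.88, -0.27, -0.12, 0.17, -0.12],
[1.97, -0.87, -0.26, -0.12, 0.17, -0.12],
[1.97, -0.87, -0.26, -0.12, 0.17, -0.12],
```

>>> {"name": "drive_tool", "arguments": {
  "motion": [
    [2.0, -0.9, -0.3, -0.1, 0.15, -0.1],
    [2.0, -0.9, -0.3, -0.1, 0.15, -0.1],
    [1.8, -0.8, -0.3, -0.1, 0.15, -0.1],
    [1.6, -0.7, -0.2, -0.1, 0.15, -0.1],
    [0.8, -0.3, -0.1, -0.1, 0.15, -0.1],
    [0, 0, 0, 0, 0, 0],
    [0, 0, 0, 0, 0, 0]
  ]
}}

```text
clock: 10.8
tcp_pos: [534.7, 211.0, 196.3]
orientation: [-3.132, 0.01, 1.152]
force: [0.5, -0.2, -0.7]
width: 0.23
```

Run:
```python
from h import *
plan([539.8,218.2,150],65.5,3)
```

```text
[0.3, 0.07, 1.54, -0.19, 0.19, 0.17],
[0.3, 0.07, 1.54, -0.19, 0.19, 0.17],
[0.29, 0.06, 1.54, -0.19, 0.19, 0.17],
```

>>> {"name": "drive_tool", "arguments": {
  "motion": [
    [0.25, 0.05, 1.5, -0.2, 0.2, 0.2],
    [0.25, 0.05, 2.0, -0.2, 0.2, 0.2],
    [0.2, 0.05, 2.0, -0.2, 0.2, 0.2],
    [0.1, 0.0, 1.5, 0, 0, 0],
    [0, 0, 0.5, 0, 0, 0],
    [0, 0, 0, 0, 0, 0],
    [0, 0, 0, 0, 0, 0]
  ]
}}

```text
clock: 11.38
tcp_pos: [540.5, 206.5, 118.1]
orientation: [3.139, 0.003, 1.13]
force: [0.9, 0.0, -0.5]
width: 0.231
```

Run:
```python
from h import *
import pickle
plan([539.8,218.2,112],65.5,2)
c=cam('side');d=cam('scene');w=cam('wrist');pickle.dump((c,d,w),open('c12.pkl','wb'))
f=lambda i,x,y:cv2.resize(i[y:y+90,x:x+90],None,fx=4,fy=4,interpolation=cv2.INTER_CUBIC)
cv2.imwrite('pics/z12.png',np.hstack([f(c['img'],295,90),f(d['img'],335,250)]))
cv2.imwrite('pics/w12.png',cv2.resize(w['img'][180:400,150:410],None,fx=2.5,fy=2.5,interpolation=cv2.INTER_CUBIC))
```

```text
[0.51, -0.28, 0.3, 0.08, 0.1, -0.39],
[0.51, -0.28, 0.3, 0.08, 0.1, -0.39],
```

View pics/z12.png

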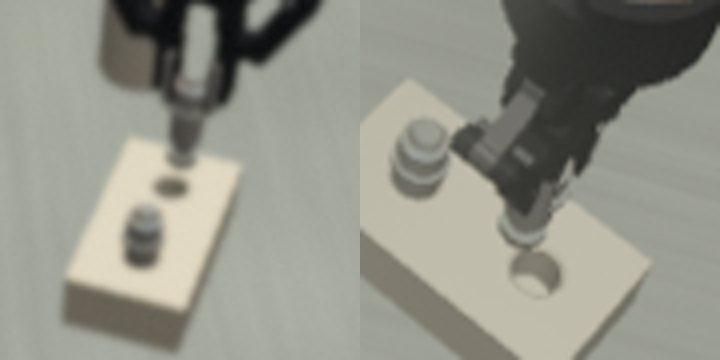

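View pics/w12.png

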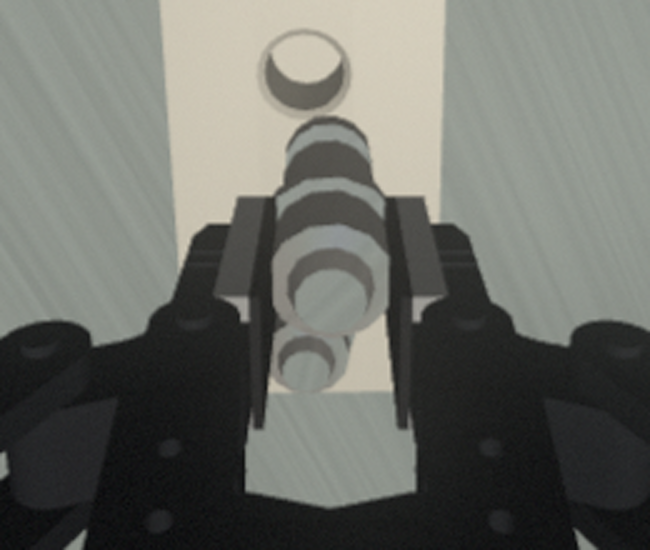

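>>> {"name": "drive_tool", "arguments": {
  "motion": [
    [0.5, -0.3, 0, 0.08, 0.1, -0.4],
    [0.5, -0.25, 0, 0.08, 0.1, -0.4],
    [0.1, -0.05, 0.2, 0, 0, 0],
    [0, 0, 0, 0, 0, 0],
    [0, 0, 0, 0, 0, 0]
  ]
}}

```text
clock: 11.95
tcp_pos: [541.5, 223.0, 119.7]
orientation: [3.139, -0.007, 1.148]
force: [0.4, -0.1, -0.7]
width: 0.23
```

Run:
```python
from h import *
plan([539.6,218.2,105],65.5,2)
```

```text
[-0.27, 0.01, 0.73, 0.08, -0.21, 0.12],
[-0.26, 0.01, 0.73, 0.08, -0.21, 0.12],
```

>>> {"name": "drive_tool", "arguments": {
  "motion": [
    [-0.25, 0, 0.4, 0.05, -0.2, 0.1],
    [-0.2, 0, 0.4, 0.05, -0.2, 0.1],
    [0, 0, 0.4, 0, 0, 0],
    [0, 0, 0, 0, 0, 0],
    [0, 0, 0, 0, 0, 0]
  ]
}}

```text
clock: 12.37
tcp_pos: [539.2, 218.3, 106.1]
orientation: [3.141, 0.001, 1.144]
force: [-0.4, -0.8, -0.6]
width: 0.229
```

Run:
```python
from h import *
import pickle
plan([539.6,218.2,100],65.5,2)
c=cam('side');d=cam('scene');w=cam('wrist');pickle.dump((c,d,w),open('c13.pkl','wb'))
f=lambda i,x,y:cv2.resize(i[y:y+60,x:x+60],None,fx=6,fy=6,interpolation=cv2.INTER_CUBIC)
cv2.imwrite('pics/z13.png',np.hstack([f(c['img'],310,100),f(d['img'],350,280)]))
cv2.imwrite('pics/w13.png',cv2.resize(w['img'][180:360,180:380],None,fx=3.3,fy=3.3,interpolation=cv2.INTER_CUBIC))
```

```text
[0.01, 0.02, 0.3, 0.02, 0.04, 0.01],
[0.01, 0.02, 0.3, 0.02, 0.04, 0.01],
```

View pics/z13.png

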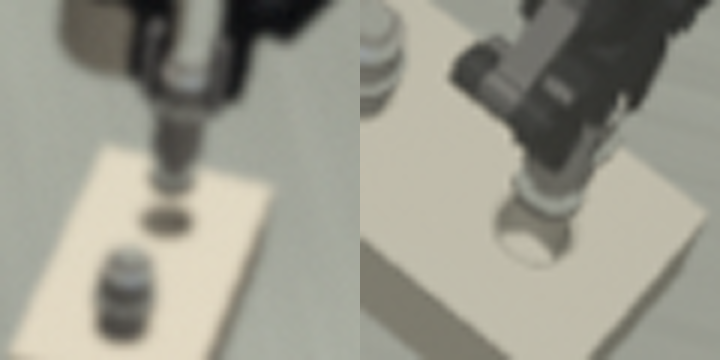

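View pics/w13.png

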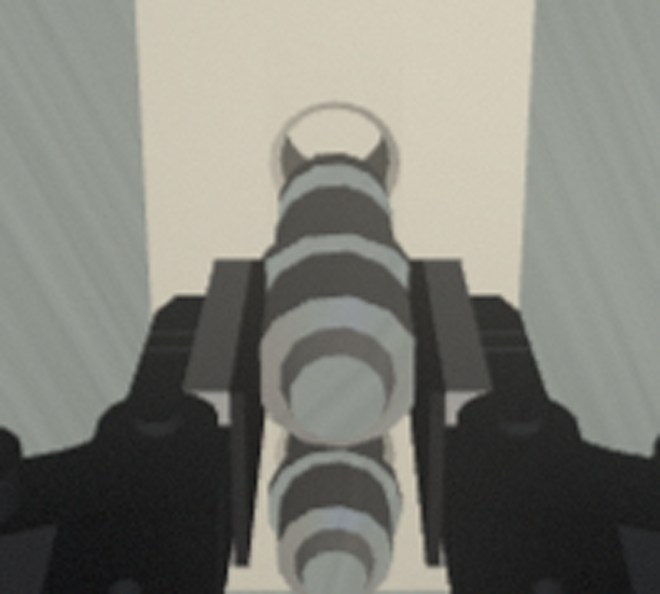

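>>> {"name": "drive_tool", "arguments": {
  "motion": [
    [0, 0.02, 0.4, 0, 0, 0],
    [0, 0.02, 0.4, 0, 0, 0],
    [0, 0, 0.4, 0, 0, 0],
    [0, 0, 0, 0, 0, 0]
  ]
}}

```text
clock: 12.85
tcp_pos: [540.2, 218.6, 93.8]
orientation: [3.14, -0.0, 1.144]
force: [-0.4, -0.0, -2.0]
width: 0.234
```

Run:
```python
from h import *
import pickle
plan([539.6,218.2,84],65.5,2)
c=cam('side');d=cam('scene');w=cam('wrist')
f=lambda i,x,y:cv2.resize(i[y:y+60,x:x+60],None,fx=6,fy=6,interpolation=cv2.INTER_CUBIC)
cv2.imwrite('pics/z14.png',np.hstack([f(c['img'],310,100),f(d['img'],350,280)]))
cv2.imwrite('pics/w14.png',cv2.resize(w['img'][180:360,180:380],None,fx=3.3,fy=3.3,interpolation=cv2.INTER_CUBIC))
```

```text
[-0.03, -0.02, 0.49, 0.05, -0.01, 0.02],
[-0.03, -0.02, 0.49, 0.05, -0.01, 0.02],
```

View pics/z14.png

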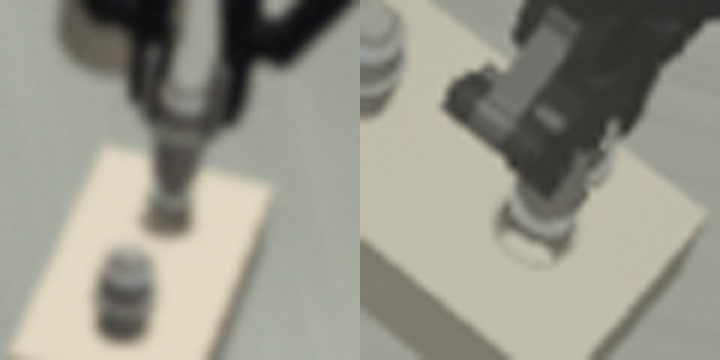

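View pics/w14.png

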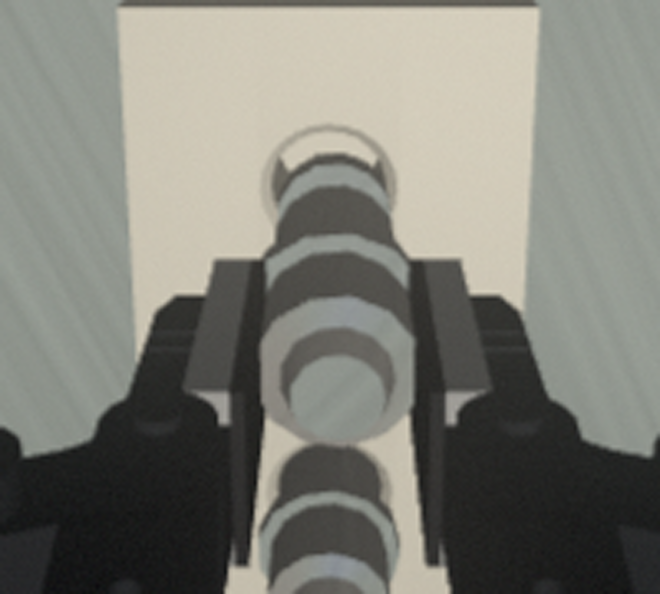

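>>> {"name": "drive_tool", "arguments": {
  "motion": [
    [-0.03, -0.05, 0.25, 0.05, 0, 0],
    [-0.02, -0.04, 0.25, 0.05, 0, 0],
    [0, 0, 0.1, 0, 0, 0],
    [0, 0, 0, 0, 0, 0]
  ]
}}

```text
clock: 13.33
tcp_pos: [539.8, 218.7, 88.4]
orientation: [3.141, -0.002, 1.144]
force: [-0.1, 0.0, -1.5]
width: 0.228
```

Run:
```python
from h import *
plan([539.6,218.2,84],65.5,2)
w=cam('wrist')
cv2.imwrite('pics/w15.png',cv2.resize(w['img'][180:360,180:380],None,fx=3.3,fy=3.3,interpolation=cv2.INTER_CUBIC))
```

```text
[-0.03, 0.0, 0.22, 0.03, -0.05, 0.02],
[-0.03, 0.0, 0.22, 0.03, -0.05, 0.02],
```

View pics/w15.png

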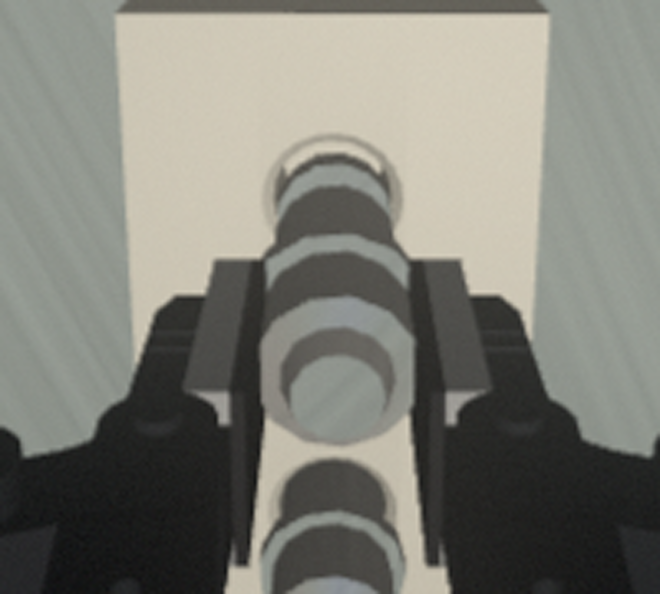

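>>> {"name": "drive_tool", "arguments": {
  "motion": [
    [-0.02, 0, 0.2, 0, 0, 0],
    [-0.02, 0, 0.2, 0, 0, 0],
    [0, 0, 0.2, 0, 0, 0]
  ]
}}

```text
clock: 13.63
tcp_pos: [540.0, 218.5, 82.6]
orientation: [3.14, -0.003, 1.144]
force: [-0.0, 0.3, -0.8]
width: 0.232
```

>>> {"name": "drive_tool", "arguments": {
  "motion": [
    [-0.02, -0.02, 0.2, 0, -0.1, 0],
    [0, 0, 0.2, 0, 0, 0],
    [0, 0, 0.2, 0, 0, 0]
  ]
}}

```text
clock: 13.88
tcp_pos: [539.7, 218.3, 75.8]
orientation: [3.14, -0.001, 1.144]
force: [0.2, 0.2, -1.0]
width: 0.232
```

Foot is well inside the hole with no contact force. Continuing.

>>> {"name": "drive_tool", "arguments": {
  "motion": [
    [0, 0, 0.25, 0, 0, 0],
    [0, 0, 0.25, 0, 0, 0],
    [0, 0, 0.2, 0, 0, 0],
    [0, 0, 0.2, 0, 0, 0]
  ]
}}

```text
clock: 14.22
tcp_pos: [539.6, 218.3, 65.6]
orientation: [3.14, -0.0, 1.144]
force: [0.2, -0.5, -1.8]
width: 0.229
```

>>> {"name": "drive_tool", "arguments": {
  "motion": [
    [0, 0, 0.2, 0, 0, 0],
    [0, 0, 0.15, 0, 0, 0],
    [0, 0, 0.12, 0, 0, 0]
  ]
}}

```text
clock: 14.47
tcp_pos: [539.5, 218.3, 60.1]
orientation: [3.141, -0.0, 1.144]
force: [-0.7, -0.5, -1.4]
width: 0.231
```

>>> {"name": "drive_tool", "arguments": {
  "motion": [
    [0, 0, 0.1, 0, 0, 0],
    [0, 0, 0.1, 0, 0, 0]
  ]
}}

```text
clock: 14.63
tcp_pos: [539.8, 218.5, 58.3]
orientation: [3.14, -0.001, 1.144]
force: [-3.9, -0.1, 14.0]
width: 0.233
```

Contact comes at TCP z 58.3, where the hole bottom was expected (about 57.5). I'll relax and check visually.

>>> {"name": "drive_tool", "arguments": {
  "motion": [
    [0, 0, 0, 0, 0, 0],
    [0, 0, 0, 0, 0, 0]
  ]
}}

```text
clock: 14.8
tcp_pos: [539.9, 218.7, 58.7]
orientation: [3.14, -0.001, 1.144]
force: [-0.3, 0.7, -2.4]
width: 0.235
```

Run:
```python
from h import *
o=r.observe();print(o['force'],o['moment'],o['tcp_pos'])
c=cam('side');d=cam('scene');w=cam('wrist')
f=lambda i,x,y:cv2.resize(i[y:y+60,x:x+60],None,fx=6,fy=6,interpolation=cv2.INTER_CUBIC)
cv2.imwrite('pics/z16.png',np.hstack([f(c['img'],310,100),f(d['img'],340,270)]))
```

```text
[-0.269904    0.65610128 -2.40642309] [-0.04043045  0.06556126 -0.01427554] [539.88531012 218.6673774   58.67105905]
```

View pics/z16.png

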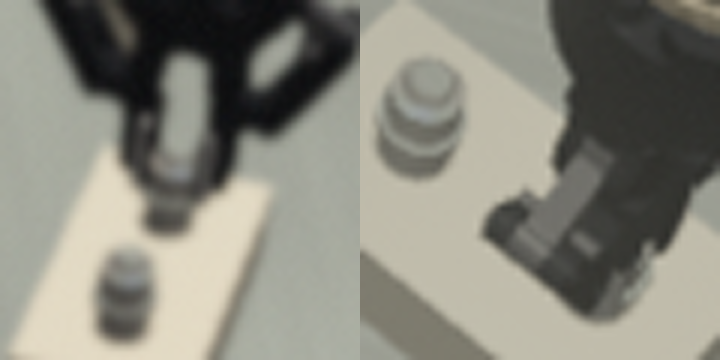

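>>> {"name": "drive_tool", "arguments": {
  "motion": [
    [0, 0, 0, 0, 0, 0],
    [0, 0, 0, 0, 0, 0],
    [0, 0, 0, 0, 0, 0],
    [0, 0, 0, 0, 0, 0],
    [0, 0, 0, 0, 0, 0]
  ],
  "fingers": 0.5
}}

```text
clock: 15.37
tcp_pos: [540.5, 218.8, 58.9]
orientation: [3.139, -0.002, 1.144]
force: [0.1, -0.2, -0.7]
width: 0.499
```

>>> {"name": "drive_tool", "arguments": {
  "motion": [
    [0, 0, -0.4, 0, 0, 0],
    [0, 0, -1, 0, 0, 0],
    [0, 0, -2, 0, 0, 0],
    [0, 0, -2.5, 0, 0, 0],
    [0, 0, -2.5, 0, 0, 0],
    [0, 0, -2, 0, 0, 0],
    [0, 0, -1, 0, 0, 0],
    [0, 0, 0, 0, 0, 0],
    [0, 0, 0, 0, 0, 0]
  ]
}}

```text
clock: 16.12
tcp_pos: [540.0, 217.8, 182.0]
orientation: [3.139, -0.002, 1.143]
force: [-0.4, 0.3, -0.2]
width: 0.501
```

>>> {"name": "drive_tool", "arguments": {
  "motion": [
    [-1.5, 0, -0.5, 0, 0, 0],
    [-2, 0, -0.5, 0, 0, 0],
    [-2, 0, -0.5, 0, 0, 0],
    [-1, 0, 0, 0, 0, 0],
    [0, 0, 0, 0, 0, 0],
    [0, 0, 0, 0, 0, 0]
  ]
}}

```text
clock: 16.62
tcp_pos: [509.2, 157.4, 191.4]
orientation: [-3.139, 0.003, 1.145]
force: [1.1, 0.1, 0.3]
width: 0.505
```

Run:
```python
from h import *
import pickle
o=r.observe();print(o['force'],o['clock'])
c=cam('side','s17.png');d=cam('scene','c17.png');w=cam('wrist','w17.png');pickle.dump((c,d,w),open('c17.pkl','wb'))
f=lambda i,x,y:cv2.resize(i[y:y+90,x:x+90],None,fx=4,fy=4,interpolation=cv2.INTER_CUBIC)
cv2.imwrite('pics/z17.png',np.hstack([f(c['img'],295,90),f(d['img'],335,250)]))
print(proj(w,[539.8,218.2,78]),proj(c,[539.8,218.2,78]),proj(d,[539.8,218.2,78]))
```

```text
[1.13408822 0.10686608 0.31745861] 16.6167
(np.float64(285.0857131817119), np.float64(118.55747896132559)) (np.float64(339.7153516552927), np.float64(124.28020822043717)) (np.float64(382.35376667704963), np.float64(307.4898244991607))
```

View pics/z17.png

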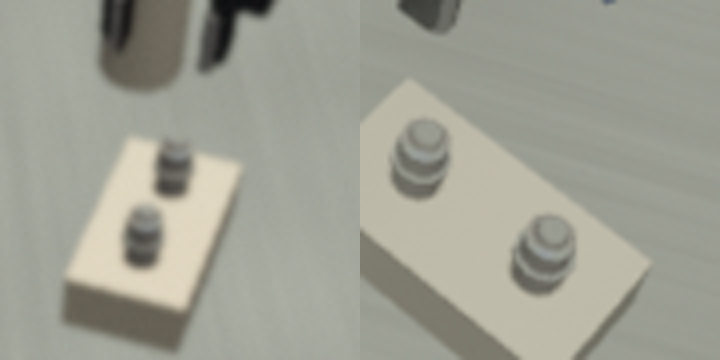

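View pics/w17.png

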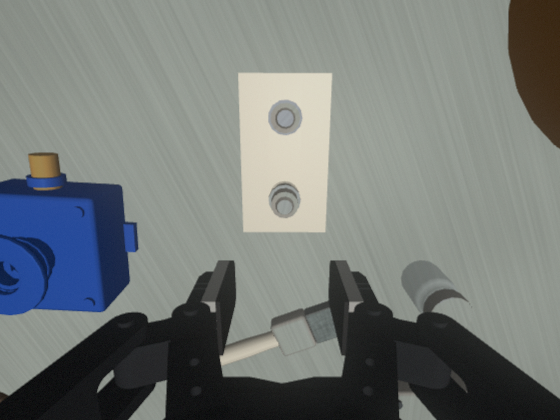

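Run:
```python
import cv2,numpy as np
f=lambda i,x,y:cv2.resize(cv2.imread('pics/'+i)[y:y+90,x:x+90],None,fx=4,fy=4)
cv2.imwrite('pics/z18.png',np.vstack([np.hstack([f('scene0.png',145,220),f('side0.png',330,205)]),np.hstack([f('c17.png',145,220),f('s17.png',330,205)])])[:,:][::1][:720][::1] if 0 else np.hstack([f('scene0.png',145,220),f('c17.png',145,220)]))
```

```text
(no output)
```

View pics/z18.png

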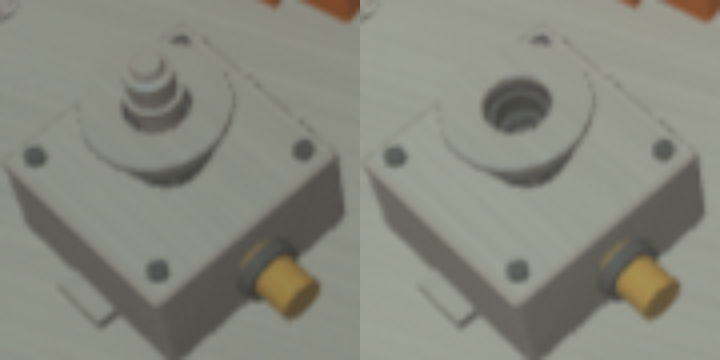

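View pics/c17.png

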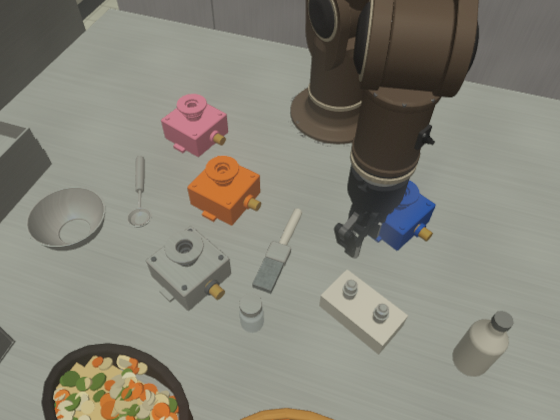

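The sleeve's flange is at the same height as at the start. Both nozzles stand alike in the rack at (350,288) and (381,312), and nothing else has moved. Handing in.

```bash
python3 -c "
from bench import r
print(r.hand_in())"
```

```text
the job is handed in; nothing more can be done
None
```

The nozzle is unlocked, pulled out and standing in the free hole of the drying rack. I handed the job in at about 17 s on the robot's clock, with the gripper clear of everything.

- **Unlocking:** I found the sleeve by touch and pushed it down about 9 mm. The highest force I read was 17 N, at the stop, and the nozzle sprang up about 7 mm.
- **Pulling out:** I gripped the nozzle on its grip section and lifted it straight up. The sleeve snapped back, and the last camera views show it at its starting height.
- **Placing:** The foot reached the bottom of the hole at about 14 N.

**Last checks:** The tip appears within about 1 pixel of where a fully home nozzle should be in the wrist view. In the scene view the nozzle stands as high as the spare. The spare and the other objects look unmoved.

**Limits of these checks:** Forces were read only at the end of each move call, so short peaks between readings were not seen. One reading during the pull (+8 N upward) was not explained. The small height error expected when I relaxed before letting go (about 0.4 mm) was not measured separately. Nothing I checked failed.

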